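# Hold the dust cover at its balance point

## Task

Take the red pull bar of the clear dust cover and swing the cover up smoothly to its balance point, leaning a little back past upright, where it would fall neither shut nor over backwards; finish while still gripping the bar and holding the cover still there, so that I can screw on the lid stay. Handle the cover gently, gripping it with no more than 20 N, do not let it drop or go over backwards, and leave the van body drying inside and the things round the box where they are.

Things in the scene. Friction and masses are not known exactly. Their poses are not given: they have to be found in the camera images.
- cover (a joint): hinge of the clear dust cover, rad: 0 = shut, grows as its front swings up and back, stop at 2.4. Balance point at 1.77 (top pane leaning back 11 degrees past upright): short of it the cover falls shut, beyond it falls backwards; hinge almost frictionless. L-shaped flap: top pane 130 x 190 mm (wide), front pane 50 mm deep under its front edge with a heavy steel rail; 0.3 to 0.5 kg
- pull (a point): centre of the pull: round red bar, 12 mm thick, level, parallel to the hinge axis, 177 mm from it straight out along the top pane, turning with the cover; in front of the box, level with the hinge, when shut. 70 mm of it is free between two 10 mm wide dark metal arms that carry it 40 mm out from the front edge of the cover: room for a finger on either side
- hinge (a point): middle of the hinge axis, along the rear top edge of the box, 64 mm above the underside of the box. The axis is parallel to the y axis of dust_box
- dust_box: pale wooden box, 124 mm deep (x), 190 mm wide (y), 60 mm high, with a low front sill, fixed on a dark plinth that lifts its underside 1 to 35 mm (it varies) above the worktop; origin at the centre of the box's underside. x points from its open front to its hinged back, y along its width, z up
- van_body: cream model van body, 41 x 88 x 43 mm, standing loose on the 8 mm thick floor of the box, under the cover; origin at the centre of its underside. Leave alone
- tea_mug: white mug with dark spots, 82 x 114 x 91 mm, to the left of the box; origin at the centre of its underside. Leave alone
- flux_tin: flat round tin with a red lid, 56 mm across, 22 mm high, to the left of the box; origin at the centre of its underside. Leave alone
- black_marker: black marker pen lying down, 138 mm long, to the left of the box; origin at the centre of its underside. Leave alone
- red_lid: red round lid used as a dish, 57 mm across, 12 mm high, to the left of the box; origin at the centre of its underside. Leave alone
- screwdriver: small yellow-handled screwdriver lying down to the left of the box, 154 mm long, 14 mm high; origin at the centre of its underside. Leave alone
- solder_reel: upright reel of solder, 45 mm across, 45 mm high, to the left of the box; origin at the centre of its underside. Leave alone

How it is judged (in metres and radians):
On the way:
1. the cover is swung half open by its pull (value of joint cover above 0.7 rad and contact force between the fingers and cover above 0.3 N), for 0.1 s.
At the end, for the whole second after the job is handed in: The cover stands within 0.06 rad of its balance point (1.77 rad) and is still (under 0.1 rad/s), the fingers still hold it (contact over 0.5 N), the van body has moved under 8 mm and every other thing round the box under 20 mm (value of joint cover between 1.71 and 1.83 rad and velocity of joint cover between -0.1 and 0.1 rad/s and contact force between the fingers and cover above 0.5 N and distance of van_body from where it was at the start of the episode below 0.008 m and distance of each of tea_mug, flux_tin, black_marker, red_lid, screwdriver, solder_reel from where it was at the start of the episode below 0.02 m); the arm keeps its last pose, push and grip.
It fails at once if the cover is handled roughly: the contact forces of both fingers on it together pass 50 N (a 20 N grip makes 40 N) (contact force between the fingers and cover above 50 N).
It fails at once if the cover is flung or dropped (faster than 2 rad/s) (velocity of joint cover above 2 rad/s or velocity of joint cover below -2 rad/s).
It fails at once if the cover goes far past its balance point and falls over backwards (value of joint cover above 2.07 rad).
It fails at once if the van body in the box is disturbed (distance of van_body from where it was at the start of the episode above 0.008 m).
It fails at once if something else standing round the box is disturbed (distance of any of tea_mug, flux_tin, black_marker, red_lid, screwdriver, solder_reel from where it was at the start of the episode above 0.02 m).
It also fails if it takes over 45 s, if anything falls off the work surface, if the arm or the gripper's body presses on something with over 40 N, if the wrist force passes 120 N, or if a joint passes its speed limit or range.

## Robot

A 7-joint arm with a two-finger parallel gripper is mounted at the origin on a cart in front of the work surface, level with it; the furniture and walls round the work are solid. World frame = base frame: x ahead of the robot, y to its left, z up, the work surface at z = 0. Lengths are in m, angles in degrees, forces in N, time in s.
With the tool pointing down it reaches from about 0.4 to 0.875 m from the base axis. Payload 6.5 kg.
Tool frame: the origin (TCP) lies between the finger pads; the fingertips stand 11 mm ahead of it and the grasp point (between the pads) lies 8 mm behind it; z points along the fingers, y is the line along which they close (so a half turn about z gives the same grasp; the last joint's range is limited). The gripper opens to 85 mm and grips with 20 to 120 N. Pads are 22 mm wide; open, the fingers measure 114 mm over their backs; the gripper's body (76 mm by 85 mm) begins 54 mm behind the grasp point. The pads swing forward as they close: fully open they stand 13 mm farther back than shut.
Start: joints at [-70.6, 30.733, -0.252, 88.115, 0.149, 61.152, -4.079], TCP at [0.256, 0.597, 0.242] pointing down, gripper open.
Joint ranges: [-154.64, 154.64], [-21.42, 123.67], [-72.66, 72.17], [13.99, 137.28], [-74.86, 254.86], [10.95, 109.41], [-158.01, 158.01]. Speed limits (degrees/s): [136.94, 136.94, 180, 180, 180, 180, 180].

## Interface

Orientations are given as a 3x3 rotation matrix whose columns are the frame's x, y, z axes.
In Python, from plant import sensors, cams, ticket gives the robot as it stands. The module is installed in compiled form; this text tells all that it offers.
- The arm moves only by the tool servo_tool, never from a script. Its argument "targets" is a list that holds one entry, the list of rows, each a list of 7 numbers: the shift along the tool's x, y, z in units of 30 mm (1.0 is 30 mm), then the turn, a rotation vector about the tool's x, y, z in units of 6 degrees (1.0 is 6 degrees), then the finger opening in mm, from 0 to 85.4. In form: [[[dx, dy, dz, ax, ay, az, grip], ...]]. A call has 1 to 20 rows; each row shifts and turns the commanded pose from where the row before left it, along the tool's axes as they then stand; what a row does not reach is not made up. A row lasts 1/12 s, in which the tool goes at most 41.7 mm and 7.16 degrees, less where a joint would pass 70% of its speed; a pose out of reach is approached as far as the arm can. A call with a number of a shift or a turn outside -1 to 1 is refused whole. A call with a gripper value outside its range is refused whole. The fingers move at their own pace and stop on an object; "force" is the grip in N (left out, the last holds). Time passes only in rows, so rows that do not move let the fingers close. It gives the time, the measured TCP pose, the force, the opening and the grip force at its end, in the units of the state.
- sensors.get_state(): the state, without advancing time (a new reading comes with each control period).
- cams.read_camera(name): name is "side" or "top"; returns a dict with "frame" (400x640x3 uint8, red, green, blue), "K" (3x3 intrinsics, pixels), "distortion" ([k1, k2, p1, p2, k3] as OpenCV has them; the pictures are not rectified), "view" (4x4, takes a point from world to camera coordinates). Camera axes: x right, y down, z forward; pixel columns grow to the right and rows downward; lengths in m; the calibration is good to about 2 mm. A picture is of the moment at which its call begins. There is no depth.
- ticket.hand_in(): hands the job in; it is judged then, once.
The state is a dict: "clock": time; "q": joint angles; "qd": joint speeds; "joint_torque": joint torques, N m; "tool_pos": TCP position; "eef_rot": TCP orientation; "ft_force": force on the tool from outside, world axes, zero at the start; "torque": the same for the moment, N m; "grip_width": finger opening in m; "grasp_force": force on a finger pad.
Only numpy, scipy, OpenCV 4.12 (cv2) and the standard library are available. Lean on these libraries where they do the work, as an engineer would, in place of code of your own. Each camera call takes 0.05 s, during which the arm holds its last target. There are 200 camera calls.

## Working session

There is one attempt and no reset: what is moved stays moved. The work goes in short steps, Python scripts to look and compute and a tool call to move; the robot and the scene stay as the last step left them, time stands still between calls to the robot, and variables do not carry over. Pictures are saved under pics/ and viewed, at most 10 in all, crops included, and the job is handed in when it is done.

Besides the shell and the picture viewer there is one more tool, called after ">>>" in YAML: its name, and indented under it one key for each argument. servo_tool: Moves the arm, as the interface text tells. Shifts and turns lie within -1 to 1; 1 stands for 30 mm of shift or 6 degrees of turn. Its arguments: {"type":"object","properties":{"targets":{"type":"array","items":{"type":"array","items":{"type":"array","items":{"type":"number"}}}},"force":{"type":"number"}},"required":["targets"]}

```bash
mkdir -p pics; python3 - <<'E'
from plant import sensors,cams
import cv2,pickle,numpy as np
for n in("side","top"):
    c=cams.read_camera(n);pickle.dump(c,open(n+".pkl","wb"))
    cv2.imwrite(f"pics/{n}0.png",c["frame"][:,:,::-1])
    V=np.array(c["view"]);print(n,np.round(c["K"],1).tolist(),c["distortion"],np.round(-V[:3,:3].T@V[:3,3],3),np.round(V[:3,:3],2).tolist())
s=sensors.get_state();print(s)
E
```

```text
side [[439.7, 0.0, 314.7], [0.0, 439.7, 201.9], [0.0, 0.0, 1.0]] [-0.1092492  0.         0.         0.         0.       ] [-0.008  0.998  0.712] [[-0.86, -0.51, 0.0], [-0.26, 0.43, -0.87], [0.44, -0.75, -0.5]]
top [[520.3, 0.0, 319.7], [0.0, 520.3, 200.2], [0.0, 0.0, 1.0]] [-0.02962951  0.          0.          0.          0.        ] [0.322 0.042 1.355] [[-0.02, -1.0, 0.01], [-0.99, 0.02, -0.17], [0.17, -0.01, -0.99]]
{'clock': 0.1, 'q': array([-70.59811227,  30.77371348,  -0.25455095,  88.16546726,
         0.14834086,  61.15345563,  -4.07988265]), 'qd': array([-0.04210706, -0.05661617, -0.0496202 , -0.10590213, -0.09075352,
        0.0544727 , -0.07464623]), 'joint_torque': array([ 2.30270023e-03, -5.84569430e+01,  1.05171997e+00, -2.59777057e+01,
        1.26106467e-02,  4.69656938e-03,  2.69577299e-05]), 'tool_pos': array([0.25579339, 0.59693751, 0.24149143]), 'eef_rot': array([[-9.19195298e-01,  3.93801624e-01, -5.34421703e-04],
       [ 3.93801972e-01,  9.19194047e-01, -1.51983664e-03],
       [-1.07276889e-04, -1.60748301e-03, -9.99998702e-01]]), 'ft_force': array([-0.93197415,  0.05130438, -0.24815025]), 'torque': array([-0.04054865,  0.05529896, -0.01189497]), 'grasp_force': 0.0, 'grip_width': 0.08497011503728127}
```

View pics/side0.png

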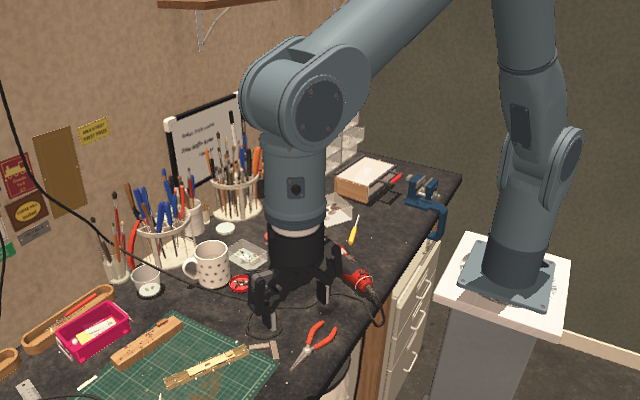

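View pics/top0.png

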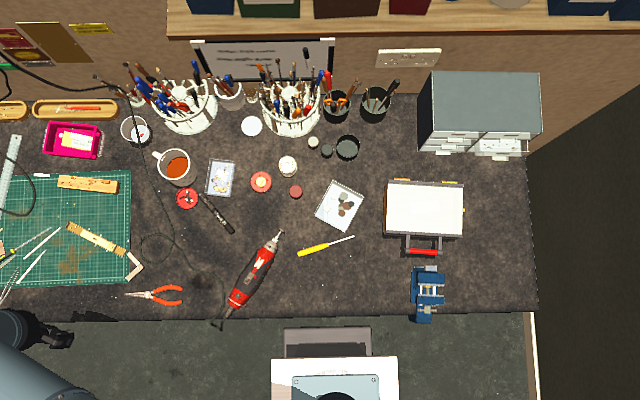

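The side view shows the box at (365,180) with its red pull at about (396,176) and the blue vise in front of it at (425,190). The top view shows the cover at (385–463, 182–235), the pull at (424,252), and the vise at (427,290).

```bash
cat > h.py <<'E'
import numpy as np,cv2,pickle
def load(n): return pickle.load(open(n+".pkl","rb"))
def ray(c,uv):
    p=cv2.undistortPoints(np.array([[uv]],float),c["K"],np.array(c["distortion"]))[0,0]
    V=np.array(c["view"]);R=V[:3,:3];o=-R.T@V[:3,3];d=R.T@np.r_[p,1];return o,d/np.linalg.norm(d)
def onz(c,uv,z):
    o,d=ray(c,uv);return o+d*(z-o[2])/d[2]
def tri(c1,p1,c2,p2):
    a,d=ray(c1,p1);b,e=ray(c2,p2)
    t=np.linalg.lstsq(np.c_[d,-e],b-a,rcond=None)[0]
    P,Q=a+d*t[0],b+e*t[1];return (P+Q)/2,np.linalg.norm(P-Q)
def red(c,box):
    x0,y0,x1,y1=box;h=cv2.cvtColor(c["frame"],cv2.COLOR_RGB2HSV)
    m=(((h[...,0]<8)|(h[...,0]>172))&(h[...,1]>150)&(h[...,2]>80)).astype(np.uint8)
    k=np.zeros_like(m);k[y0:y1,x0:x1]=m[y0:y1,x0:x1];return k
E
python3 - <<'E'
from h import *
T,S=load("top"),load("side")
out=[]
for c,b in((T,(395,240,455,265)),(S,(380,160,410,195))):
    m=red(c,b);ys,xs=np.nonzero(m);r=cv2.minAreaRect(np.c_[xs,ys].astype(np.float32))
    print(len(xs),xs.mean(),ys.mean(),r, xs.min(),xs.max());out.append((xs.mean(),ys.mean()))
print("pull",tri(T,out[0],S,out[1]))
# white cover top, tracked in top view
f=T["frame"];g=(f.min(2)>200).astype(np.uint8);k=np.zeros_like(g);k[170:250,375:475]=g[170:250,375:475]
cn=max(cv2.findContours(k,0,2)[0],key=cv2.contourArea);print(cv2.minAreaRect(cn),cv2.boxPoints(cv2.minAreaRect(cn)))
for z in(.064,.08,.1):
    print(z,[np.round(onz(T,p,z),3).tolist() for p in cv2.boxPoints(cv2.minAreaRect(cn))],np.round(onz(T,out[0],z),3))
a=cv2.resize(T["frame"][165:325,370:530],(600,600),interpolation=2)
b=cv2.resize(S["frame"][145:215,320:470],None,fx=4,fy=4,interpolation=2)
cv2.imwrite("pics/c1.png",a[:,:,::-1]);cv2.imwrite("pics/c2.png",b[:,:,::-1])
E
```

```text
156 423.46794871794873 251.17307692307693 ((423.49078369140625, 251.1661376953125), (27.291250228881836, 5.491532325744629), 3.1798300743103027) 410 437
48 395.875 177.9375 ((395.87701416015625, 177.85244750976562), (3.9691433906555176, 11.523320198059082), 50.194427490234375) 391 401
pull (array([ 0.40837639, -0.22689901,  0.07408251]), np.float64(0.004337618024397786))
((424.23541259765625, 208.7334747314453), (76.41340637207031, 46.347068786621094), 3.5763344764709473) [[384.6576  229.4786 ]
 [387.54865 183.2218 ]
 [463.81323 187.98834]
 [460.92218 234.24515]]
0.064 [[0.467, -0.134, 0.064], [0.585, -0.146, 0.064], [0.569, -0.34, 0.064], [0.451, -0.325, 0.064]] [ 0.411 -0.228  0.064]
0.08 [[0.465, -0.132, 0.08], [0.582, -0.144, 0.08], [0.566, -0.335, 0.08], [0.45, -0.32, 0.08]] [ 0.41  -0.225  0.08 ]
0.1 [[0.463, -0.129, 0.1], [0.578, -0.141, 0.1], [0.562, -0.329, 0.1], [0.448, -0.314, 0.1]] [ 0.409 -0.221  0.1  ]
```

View pics/c1.png

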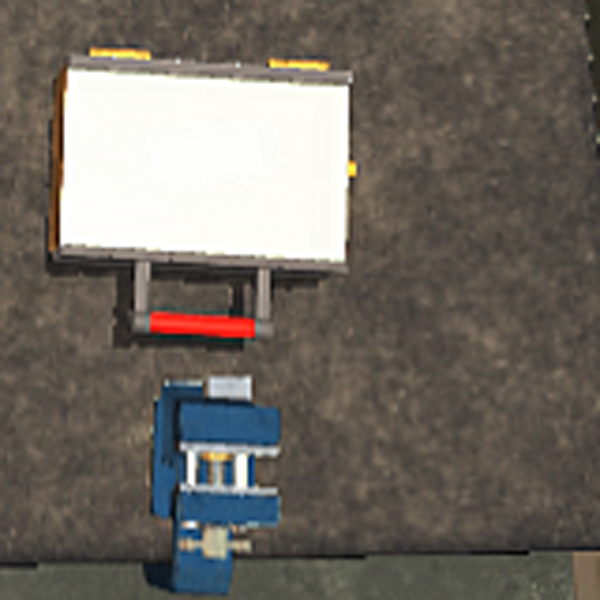

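View pics/c2.png

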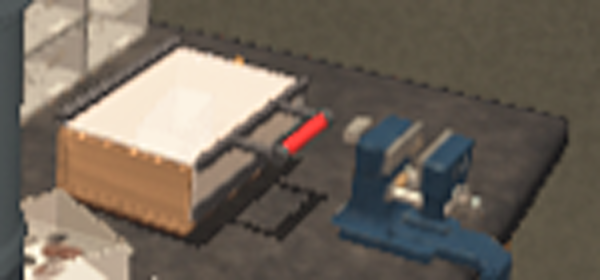

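The crops show the bar's free red part at crop c1 (150–255, 325). Its arms sit either side, and the vise starts about 35 mm in front of it (crop row 378). I'll check the box yaw and vise height and plan the carry path.

```bash
cat >> h.py <<'E'
from scipy.spatial.transform import Rotation as Ro
def sim(p,R,rows):
    p=np.array(p,float);R=np.array(R,float)
    for r in rows:
        p=p+R@np.array(r[:3])*.03;R=R@Ro.from_rotvec(np.radians(6)*np.array(r[3:6])).as_matrix()
    return p,R
E
python3 - <<'E'
from h import *
from plant import sensors
T,S=load("top"),load("side")
for a,b in(((410,250.4),(437,252)),((387.5,183.2),(463.8,188)),((384.7,229.5),(460.9,234.2))):
    d=onz(T,a,.074)-onz(T,b,.074);print("yaw",np.degrees(np.arctan2(-d[0],d[1])),np.linalg.norm(d))
print("vise",tri(T,(431,278),S,(419,175)),onz(T,(432,266),.06))
s=sensors.get_state();p,R=s["tool_pos"],s["eef_rot"]
for dy in(-.05,-.1,-.15):
  for az in(.35,.4,.45):
    q=p;Q=R
    print(dy,az,[np.round(sim(p,R,[[-1,dy,0,0,0,az,85]]*n)[0],3).tolist() for n in(10,20,30)])
E
```

```text
yaw -4.62384416537963 0.0667844066710966
yaw -4.763081415327293 0.19288190894621682
yaw -4.740708191127529 0.1896726846133416
vise (array([ 0.33955233, -0.23726696,  0.09824241]), np.float64(0.009672555778221244)) [ 0.37425616 -0.24841238  0.06      ]
-0.05 0.35 [[0.499, 0.423, 0.242], [0.664, 0.174, 0.242], [0.728, -0.117, 0.242]]
-0.05 0.4 [[0.494, 0.418, 0.242], [0.64, 0.158, 0.242], [0.666, -0.139, 0.242]]
-0.05 0.45 [[0.49, 0.413, 0.242], [0.615, 0.143, 0.242], [0.603, -0.155, 0.242]]
-0.1 0.35 [[0.491, 0.411, 0.242], [0.644, 0.153, 0.242], [0.694, -0.143, 0.242]]
-0.1 0.4 [[0.486, 0.406, 0.242], [0.619, 0.137, 0.242], [0.631, -0.162, 0.242]]
-0.1 0.45 [[0.481, 0.401, 0.242], [0.593, 0.124, 0.242], [0.566, -0.174, 0.242]]
-0.15 0.35 [[0.483, 0.398, 0.242], [0.624, 0.132, 0.242], [0.66, -0.168, 0.242]]
-0.15 0.4 [[0.478, 0.393, 0.242], [0.598, 0.117, 0.242], [0.595, -0.184, 0.242]]
-0.15 0.45 [[0.472, 0.389, 0.242], [0.571, 0.105, 0.242], [0.53, -0.193, 0.243]]
```

>>> servo_tool:
  targets:
    - [[-1, -0.1, 0.0, 0, 0, 0.4, 28], [-1, -0.1, 0, 0, 0, 0.4, 28], [-1, -0.1, 0, 0, 0, 0.4, 28], [-1, -0.1, 0, 0, 0, 0.4, 28]]
  force: 20

```text
clock: 0.43
tool_pos: [0.3585, 0.5317, 0.2418]
eef_rot: [[-0.84, 0.543, -0.0], [0.543, 0.84, -0.001], [-0.0, -0.001, -1.0]]
ft_force: [-0.2, 0.3, 0.3]
grip_width: 0.039
grasp_force: 0.0
```

```bash
python3 - <<'E'
from h import *
from plant import sensors
from scipy.optimize import fsolve
s=sensors.get_state();p,R=s["tool_pos"],s["eef_rot"];print(np.round(s["q"],1))
y=np.degrees(np.arctan2(R[1,1],R[0,1]));t=y+4.7;print(t/6)
for N in(28,32,36):
    f=lambda v:sim(p,R,[[v[0],v[1],0,0,0,t/6/N]]*N)[0][:2]-[.414,-.2275]
    v=fsolve(f,[-1,-.1]);print(N,v,t/6/N,[np.round(sim(p,R,[[v[0],v[1],0,0,0,t/6/N]]*n)[0],3).tolist() for n in(10,18,25)])
E
```

```text
[-62.2  29.9   3.2  89.7  -1.8  60.5  -1.5]
10.301526196426213
28 [-0.87518915 -0.37385155] 0.36791164987236474 [[0.474, 0.273, 0.242], [0.491, 0.046, 0.242], [0.448, -0.149, 0.242]]
32 [-0.76658709 -0.32527987] 0.32192269363831916 [[0.465, 0.307, 0.242], [0.493, 0.11, 0.242], [0.474, -0.064, 0.242]]
36 [-0.68195785 -0.28786382] 0.2861535054562837 [[0.457, 0.334, 0.242], [0.491, 0.16, 0.242], [0.486, 0.005, 0.242]]
```

>>> servo_tool:
  targets:
    - [[-0.765, -0.325, 0, 0, 0, 0.322, 28], [-0.765, -0.325, 0, 0, 0, 0.322, 28], [-0.765, -0.325, 0, 0, 0, 0.322, 28], [-0.765, -0.325, 0, 0, 0, 0.322, 28], [-0.765, -0.325, 0, 0, 0, 0.322, 28], [-0.765, -0.325, 0, 0, 0, 0.322, 28], [-0.765, -0.325, 0, 0, 0, 0.322, 28], [-0.765, -0.325, 0, 0, 0, 0.322, 28], [-0.765, -0.325, 0, 0, 0, 0.322, 28], [-0.765, -0.325, 0, 0, 0, 0.322, 28], [-0.765, -0.325, 0, 0, 0, 0.322, 28], [-0.765, -0.325, 0, 0, 0, 0.322, 28], [-0.765, -0.325, 0, 0, 0, 0.322, 28], [-0.765, -0.325, 0, 0, 0, 0.322, 28], [-0.765, -0.325, 0, 0, 0, 0.322, 28], [-0.765, -0.325, 0, 0, 0, 0.322, 28]]

```text
clock: 1.77
tool_pos: [0.4903, 0.1604, 0.2421]
eef_rot: [[-0.442, 0.897, -0.0], [0.897, 0.442, -0.0], [-0.0, -0.0, -1.0]]
ft_force: [0.1, -0.5, -1.0]
grip_width: 0.0282
grasp_force: 0.0
```

>>> servo_tool:
  targets:
    - [[-0.765, -0.325, 0, 0, 0, 0.322, 28], [-0.765, -0.325, 0, 0, 0, 0.322, 28], [-0.765, -0.325, 0, 0, 0, 0.322, 28], [-0.765, -0.325, 0, 0, 0, 0.322, 28], [-0.765, -0.325, 0, 0, 0, 0.322, 28], [-0.765, -0.325, 0, 0, 0, 0.322, 28], [-0.765, -0.325, 0, 0, 0, 0.322, 28], [-0.765, -0.325, 0, 0, 0, 0.322, 28], [-0.765, -0.325, 0, 0, 0, 0.322, 28], [-0.765, -0.325, 0, 0, 0, 0.322, 28], [-0.765, -0.325, 0, 0, 0, 0.322, 28], [-0.765, -0.325, 0, 0, 0, 0.322, 28], [-0.765, -0.325, 0, 0, 0, 0.322, 28], [-0.765, -0.325, 0, 0, 0, 0.322, 28], [-0.765, -0.325, 0, 0, 0, 0.322, 28], [-0.765, -0.325, 0, 0, 0, 0.322, 28], [0, 0, 0, 0, 0, 0, 28], [0, 0, 0, 0, 0, 0, 28], [0, 0, 0, 0, 0, 0, 28]]

```text
clock: 3.35
tool_pos: [0.414, -0.2244, 0.2421]
eef_rot: [[0.08, 0.997, -0.0], [0.997, -0.08, 0.001], [0.001, -0.0, -1.0]]
ft_force: [-0.6, 0.7, -0.7]
grip_width: 0.0277
grasp_force: 0.0
```

>>> servo_tool:
  targets:
    - [[0, 0, 0.7, 0, 0, 0, 28], [0, 0, 0.8, 0, 0, 0, 28], [0, 0, 0.8, 0, 0, 0, 28], [0, 0, 0.8, 0, 0, 0, 28], [0, 0, 0.5, 0, 0, 0, 28], [0, 0, 0, 0, 0, 0, 28], [0, 0, 0, 0, 0, 0, 28]]

```text
clock: 3.93
tool_pos: [0.4139, -0.224, 0.134]
eef_rot: [[0.079, 0.997, -0.002], [0.997, -0.079, 0.001], [0.001, -0.002, -1.0]]
ft_force: [-0.1, -0.4, -0.5]
grip_width: 0.0282
grasp_force: 0.0
```

```bash
python3 - <<'E'
from h import *
from plant import cams,sensors
s=sensors.get_state();print(np.round(s["tool_pos"],4),np.round(s["q"],1))
im=[]
for n,b in(("side",(320,130,470,215)),("top",(370,165,520,325))):
    c=cams.read_camera(n);pickle.dump(c,open(n+"1.pkl","wb"))
    x0,y0,x1,y1=b;im.append(cv2.resize(c["frame"][y0:y1,x0:x1],(400,int(400*(y1-y0)/(x1-x0))),interpolation=2))
    V=np.array(c["view"])
    for q in(s["tool_pos"],[.409,-.227,.074]):
        print(n,cv2.projectPoints(np.array([q],float),cv2.Rodrigues(V[:3,:3])[0],V[:3,3],c["K"],np.array(c["distortion"]))[0].ravel())
H=max(i.shape[0] for i in im);im=[cv2.copyMakeBorder(i,0,H-i.shape[0],0,0,0) for i in im]
cv2.imwrite("pics/c3.png",np.hstack(im)[:,:,::-1])
E
```

```text
[ 0.4139 -0.224   0.134 ] [  0.2  25.2  28.1 120.7 -18.9  38.3  36.5]
side [394.99834476 160.93768104]
side [395.03024941 177.83795395]
top [427.6665867  247.84562116]
top [423.81443019 251.74981578]
```

View pics/c3.png

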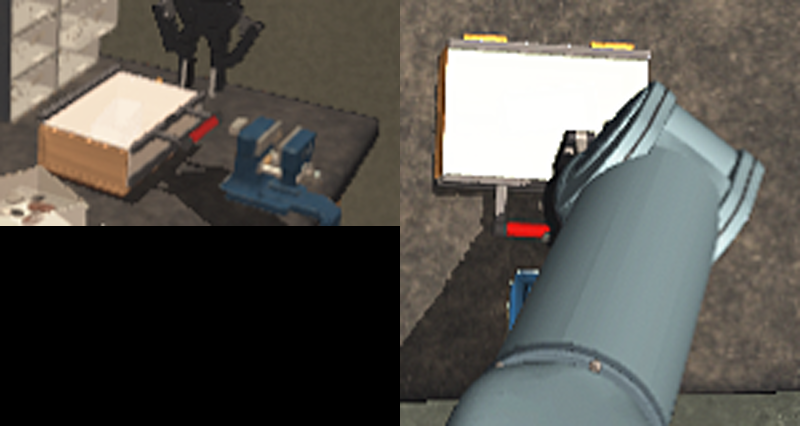

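The side crop shows the fingertips at (187,80) and (212,95), directly above the red bar at (205,128). The vise block at (240,125) is clear. In the top crop the arm hides most of the bar. The alignment is good, so I'll shift 3 mm and descend.

>>> servo_tool:
  targets:
    - [[0, -0.1, 0.4, 0, 0, 0, 28], [0, 0, 0.4, 0, 0, 0, 28], [0, 0, 0.4, 0, 0, 0, 28], [0, 0, 0.4, 0, 0, 0, 28], [0, 0, 0, 0, 0, 0, 28]]

```text
clock: 4.45
tool_pos: [0.4109, -0.2243, 0.086]
eef_rot: [[0.08, 0.997, -0.0], [0.997, -0.08, 0.0], [0.0, -0.0, -1.0]]
ft_force: [-0.4, 0.9, -0.3]
grip_width: 0.028
grasp_force: 0.0
```

>>> servo_tool:
  targets:
    - [[0, 0, 0.3, 0, 0, 0, 28], [0, 0, 0.3, 0, 0, 0, 28], [0, 0, 0.25, 0, 0, 0, 28], [0, 0, 0, 0, 0, 0, 28], [0, 0, 0, 0, 0, 0, 28]]

```text
clock: 4.87
tool_pos: [0.4106, -0.2247, 0.0606]
eef_rot: [[0.081, 0.997, -0.001], [0.997, -0.081, 0.0], [0.0, -0.001, -1.0]]
ft_force: [-0.2, -0.9, 0.1]
grip_width: 0.0278
grasp_force: 0.0
```

>>> servo_tool:
  targets:
    - [[0, 0, 0, 0, 0, 0, 22], [0, 0, 0, 0, 0, 0, 18], [0, 0, 0, 0, 0, 0, 15], [0, 0, 0, 0, 0, 0, 13], [0, 0, 0, 0, 0, 0, 12], [0, 0, 0, 0, 0, 0, 12]]
  force: 20

```text
clock: 5.37
tool_pos: [0.4073, -0.2244, 0.0605]
eef_rot: [[0.082, 0.997, -0.005], [0.997, -0.082, 0.002], [0.002, -0.006, -1.0]]
ft_force: [-8.6, -0.0, 5.5]
grip_width: 0.012
grasp_force: 4.4
```

>>> servo_tool:
  targets:
    - [[0, -0.06, 0, 0, 0, 0, 12], [0, -0.05, 0, 0, 0, 0, 12], [0, 0, 0, 0, 0, 0, 12]]

```text
clock: 5.62
tool_pos: [0.4072, -0.2244, 0.0609]
eef_rot: [[0.081, 0.997, -0.0], [0.997, -0.081, 0.0], [0.0, -0.0, -1.0]]
ft_force: [-1.4, -0.4, 0.0]
grip_width: 0.0119
grasp_force: 1.4
```

>>> servo_tool:
  targets:
    - [[0, -0.01, 0, 0, 0, 0, 11], [0, 0, 0, 0, 0, 0, 11], [0, 0, 0, 0, 0, 0, 11]]

```text
clock: 5.87
tool_pos: [0.4071, -0.2245, 0.0609]
eef_rot: [[0.08, 0.997, -0.0], [0.997, -0.08, 0.0], [0.0, -0.0, -1.0]]
ft_force: [-3.2, 0.7, 3.1]
grip_width: 0.0113
grasp_force: 15.8
```

>>> servo_tool:
  targets:
    - [[0, 0, 0, 0, 0, 0, 9], [0, 0, 0, 0, 0, 0, 9], [0, 0, 0, 0, 0, 0, 9]]

```text
clock: 6.12
tool_pos: [0.4071, -0.2244, 0.0609]
eef_rot: [[0.081, 0.997, -0.0], [0.997, -0.081, 0.0], [0.0, -0.0, -1.0]]
ft_force: [-4.8, 0.1, 4.6]
grip_width: 0.0114
grasp_force: 19.5
```

```bash
cat > plan.py <<'E'
from h import *
# box frame: X = box x, Z up; bar 13 mm behind TCP; tool pitch = th*k
def tcp(th,k=12/1.77/57.3,b=.013,L=.177):
    a=th*k;return np.array([L*(1-np.cos(th))-b*np.sin(a), L*np.sin(th)-b*np.cos(a)]),a
th=np.arange(0,1.801,.2).tolist();
for t0,t1 in zip(th[:-1],th[1:]):
    n=8;out=[]
    for i in range(n):
        (p,a),(q,c)=tcp(t0+(t1-t0)*i/n),tcp(t0+(t1-t0)*(i+1)/n);d=q-p
        y=np.array([np.cos(a),-np.sin(a)]);z=np.array([-np.sin(a),-np.cos(a)])
        out.append((d@y/.03,d@z/.03,np.degrees(c-a)/6))
    print(round(t0,2),np.round(out,3)[[0,3,7]].tolist(),"sum",np.round(np.sum(out,0),2))
E
python3 plan.py
```

```text
0.0 [[0.001, -0.147, 0.028], [0.01, -0.147, 0.028], [0.023, -0.145, 0.028]] sum [ 0.1  -1.17  0.23]
0.2 [[0.026, -0.145, 0.028], [0.036, -0.143, 0.028], [0.048, -0.139, 0.028]] sum [ 0.3  -1.14  0.23]
0.4 [[0.051, -0.138, 0.028], [0.06, -0.134, 0.028], [0.072, -0.128, 0.028]] sum [ 0.49 -1.07  0.23]
0.6 [[0.075, -0.126, 0.028], [0.083, -0.121, 0.028], [0.093, -0.113, 0.028]] sum [ 0.67 -0.96  0.23]
0.8 [[0.096, -0.111, 0.028], [0.103, -0.104, 0.028], [0.112, -0.095, 0.028]] sum [ 0.83 -0.83  0.23]
1.0 [[0.114, -0.092, 0.028], [0.12, -0.085, 0.028], [0.127, -0.074, 0.028]] sum [ 0.96 -0.66  0.23]
1.2 [[0.128, -0.071, 0.028], [0.133, -0.062, 0.028], [0.137, -0.05, 0.028]] sum [ 1.06 -0.48  0.23]
1.4 [[0.139, -0.047, 0.028], [0.141, -0.038, 0.028], [0.144, -0.025, 0.028]] sum [ 1.13 -0.29  0.23]
1.6 [[0.145, -0.022, 0.028], [0.146, -0.012, 0.028], [0.146, 0.001, 0.028]] sum [ 1.17 -0.08  0.23]
```

>>> servo_tool:
  targets:
    - [[0, -0.03, -0.1, 0.02, 0, 0, 11], [0, 0.0, -0.15, 0.03, 0, 0, 11], [0, 0.01, -0.15, 0.03, 0, 0, 11], [0, 0.01, -0.15, 0.03, 0, 0, 11], [0, 0.01, -0.15, 0.03, 0, 0, 11], [0, 0.02, -0.15, 0.03, 0, 0, 11], [0, 0.02, -0.15, 0.03, 0, 0, 11], [0, 0.02, -0.15, 0.03, 0, 0, 11]]

```text
clock: 6.78
tool_pos: [0.4101, -0.2247, 0.0959]
eef_rot: [[0.08, 0.997, -0.023], [0.997, -0.08, 0.002], [-0.0, -0.023, -1.0]]
ft_force: [2.7, -0.9, -3.0]
grip_width: 0.0114
grasp_force: 18.8
```

```bash
cat > st.py <<'E'
from h import *
from plant import sensors
s=sensors.get_state();p=s["tool_pos"];R=s["eef_rot"];b=p-R[:,2]*.013
b0=np.array([.4072,-.2244,.0739]);bx=np.array([.9966,-.082,0])
X=(b-b0)@bx;Z=b[2]-b0[2];F=s["ft_force"]
th=np.arctan2(Z,.177-X);r=np.hypot(Z,.177-X)
u=np.array([-np.cos(th),np.sin(th)]);f=np.array([F@bx,F[2]])
print("X,Z mm",round(X*1e3,1),round(Z*1e3,1),"th",round(th,3),"r",round(r*1e3,1),"Frad",round(f@u,1),"Ftan",round(f@[u[1],-u[0]],1),"Fy",round(F[1],1),"T",np.round(s["torque"],2),"grip",round(s["grip_width"]*1e3,1),round(s["grasp_force"],1),"q",np.round(s["q"],0))
E
python3 st.py
```

```text
X,Z mm 3.2 35.0 th 0.199 r 177.3 Frad -3.3 Ftan -2.4 Fy -0.9 T [-0.07 -0.51  0.  ] grip 11.4 18.8 q [  2.  30.  26. 121. -21.  35.  39.]
```

>>> servo_tool:
  targets:
    - [[0, 0.02, -0.15, 0.03, 0, 0, 11], [0, 0.03, -0.145, 0.03, 0, 0, 11], [0, 0.03, -0.145, 0.03, 0, 0, 11], [0, 0.035, -0.145, 0.03, 0, 0, 11], [0, 0.04, -0.14, 0.03, 0, 0, 11], [0, 0.045, -0.14, 0.03, 0, 0, 11], [0, 0.05, -0.14, 0.03, 0, 0, 11], [0, 0.05, -0.14, 0.03, 0, 0, 11]]

```text
clock: 7.45
tool_pos: [0.4196, -0.2255, 0.1296]
eef_rot: [[0.081, 0.996, -0.05], [0.997, -0.08, 0.004], [-0.0, -0.05, -0.999]]
ft_force: [4.4, -0.0, -4.0]
grip_width: 0.0111
grasp_force: 18.4
```

```bash
python3 st.py
```

```text
X,Z mm 13.1 68.7 th 0.397 r 177.7 Frad -5.6 Ftan -2.0 Fy -0.0 T [-0.19 -0.79  0.  ] grip 11.1 18.4 q [ -1.  28.  29. 118. -18.  41.  35.]
```

>>> servo_tool:
  targets:
    - [[0, 0.06, -0.135, 0.03, 0, 0, 11], [0, 0.065, -0.135, 0.03, 0, 0, 11], [0, 0.065, -0.135, 0.03, 0, 0, 11], [0, 0.07, -0.135, 0.03, 0, 0, 11], [0, 0.07, -0.13, 0.03, 0, 0, 11], [0, 0.07, -0.13, 0.03, 0, 0, 11], [0, 0.075, -0.13, 0.03, 0, 0, 11], [0, 0.08, -0.125, 0.03, 0, 0, 11]]

```text
clock: 8.12
tool_pos: [0.4347, -0.2267, 0.1596]
eef_rot: [[0.082, 0.993, -0.081], [0.997, -0.081, 0.008], [0.002, -0.081, -0.997]]
ft_force: [-8.9, -0.3, 3.0]
grip_width: 0.0113
grasp_force: 18.6
```

```bash
python3 st.py
```

```text
X,Z mm 28.6 98.7 th 0.587 r 178.2 Frad 9.0 Ftan -2.4 Fy -0.3 T [-0.02  1.92  0.02] grip 11.3 18.6 q [ -3.  27.  31. 114. -16.  48.  32.]
```

>>> servo_tool:
  targets:
    - [[0, -0.03, -0.02, 0, 0, 0, 11], [0, -0.02, 0, 0, 0, 0, 11], [0, 0, 0, 0, 0, 0, 11]]

```text
clock: 8.37
tool_pos: [0.4351, -0.2268, 0.1604]
eef_rot: [[0.081, 0.994, -0.077], [0.997, -0.081, 0.007], [0.001, -0.077, -0.997]]
ft_force: [-6.0, -0.1, 0.7]
grip_width: 0.0111
grasp_force: 18.4
```

```bash
python3 st.py;  python3 - <<'E'
from h import *
from plant import cams
c=cams.read_camera("side");im=cv2.resize(c["frame"][60:220,300:480],None,fx=3.5,fy=3.5,interpolation=2);cv2.imwrite("pics/c4.png",im[:,:,::-1])
E
```

```text
X,Z mm 29.0 99.5 th 0.592 r 178.3 Frad 5.3 Ftan -2.8 Fy -0.1 T [-0.08  1.23  0.03] grip 11.1 18.4 q [ -3.  27.  31. 114. -16.  48.  32.]
```

View pics/c4.png

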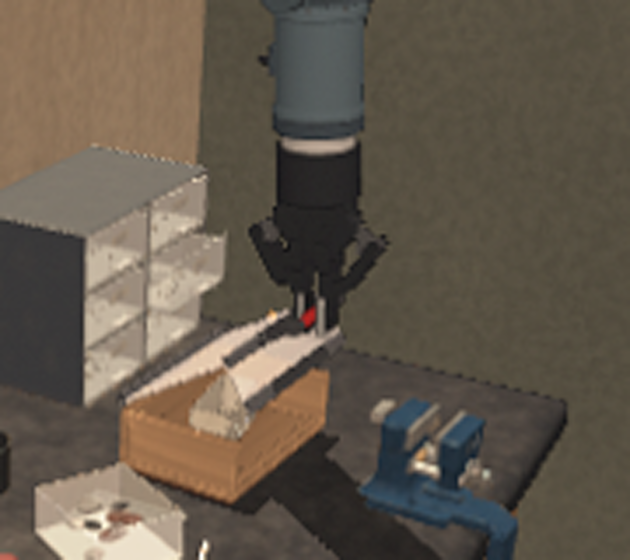

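The side crop shows the fingers gripping the red bar at (308,318), with the cover about a third open and the van body at (220,405) untouched. I'll carry on.

>>> servo_tool:
  targets:
    - [[0, 0.06, -0.13, 0.03, 0, 0, 11], [0, 0.07, -0.13, 0.03, 0, 0, 11], [0, 0.075, -0.125, 0.03, 0, 0, 11], [0, 0.08, -0.12, 0.03, 0, 0, 11], [0, 0.085, -0.12, 0.03, 0, 0, 11], [0, 0.085, -0.12, 0.03, 0, 0, 11], [0, 0.09, -0.115, 0.03, 0, 0, 11], [0, 0.09, -0.115, 0.03, 0, 0, 11]]

```text
clock: 9.08
tool_pos: [0.4568, -0.2286, 0.1886]
eef_rot: [[0.081, 0.991, -0.102], [0.997, -0.08, 0.009], [0.001, -0.103, -0.995]]
ft_force: [-8.3, 0.9, 4.0]
grip_width: 0.0114
grasp_force: 18.3
```

```bash
python3 st.py
```

```text
X,Z mm 51.1 127.6 th 0.792 r 179.3 Frad 8.6 Ftan -3.1 Fy 0.9 T [ 0.04  1.8  -0.06] grip 11.4 18.3 q [ -4.  27.  32. 109. -14.  54.  30.]
```

>>> servo_tool:
  targets:
    - [[0, 0.07, -0.12, 0.03, 0, 0, 11], [0, 0.08, -0.12, 0.03, 0, 0, 11], [0, 0.095, -0.11, 0.03, 0, 0, 11], [0, 0.1, -0.11, 0.03, 0, 0, 11], [0, 0.1, -0.105, 0.03, 0, 0, 11], [0, 0.105, -0.1, 0.03, 0, 0, 11], [0, 0.105, -0.1, 0.03, 0, 0, 11], [0, 0.11, -0.1, 0.03, 0, 0, 11]]

```text
clock: 9.75
tool_pos: [0.4834, -0.2307, 0.212]
eef_rot: [[0.081, 0.989, -0.125], [0.997, -0.08, 0.01], [0.0, -0.126, -0.992]]
ft_force: [-7.0, 0.3, 5.9]
grip_width: 0.0113
grasp_force: 18.1
```

```bash
python3 st.py
```

```text
X,Z mm 78.1 151.0 th 0.991 r 180.5 Frad 8.8 Ftan -2.6 Fy 0.3 T [-0.01  1.59  0.02] grip 11.3 18.1 q [ -4.  28.  32. 103. -14.  60.  29.]
```

>>> servo_tool:
  targets:
    - [[0, 0.08, -0.11, 0.04, 0, 0, 11.3], [0, 0.1, -0.1, 0.04, 0, 0, 11.3], [0, 0.11, -0.095, 0.04, 0, 0, 11.3], [0, 0.115, -0.09, 0.04, 0, 0, 11.3], [0, 0.115, -0.09, 0.04, 0, 0, 11.3], [0, 0.12, -0.085, 0.04, 0, 0, 11.3], [0, 0.12, -0.085, 0.04, 0, 0, 11.3], [0, 0.12, -0.08, 0.04, 0, 0, 11.3]]

```text
clock: 10.42
tool_pos: [0.5131, -0.2332, 0.2295]
eef_rot: [[0.08, 0.984, -0.157], [0.997, -0.08, 0.012], [-0.0, -0.158, -0.987]]
ft_force: [-0.5, -3.3, -4.1]
grip_width: 0.0112
grasp_force: 13.0
```

```bash
python3 st.py
```

```text
X,Z mm 108.3 168.5 th 1.184 r 181.9 Frad -3.7 Ftan -1.8 Fy -3.3 T [-0.61  0.    0.05] grip 11.2 13.0 q [ -4.  31.  32.  97. -14.  66.  27.]
```

>>> servo_tool:
  targets:
    - [[0, 0.125, -0.075, 0.03, 0, 0, 11.3], [0, 0.13, -0.07, 0.03, 0, 0, 11.3], [0, 0.13, -0.07, 0.03, 0, 0, 11.3], [0, 0.135, -0.065, 0.03, 0, 0, 11.3], [0, 0.135, -0.06, 0.03, 0, 0, 11.3], [0, 0.135, -0.055, 0.03, 0, 0, 11.3], [0, 0.135, -0.055, 0.03, 0, 0, 11.3], [0, 0.14, -0.05, 0.03, 0, 0, 11.3]]

```text
clock: 11.08
tool_pos: [0.5472, -0.2359, 0.2399]
eef_rot: [[0.081, 0.98, -0.181], [0.997, -0.079, 0.015], [-0.0, -0.182, -0.983]]
ft_force: [-2.6, -1.5, 6.6]
grip_width: 0.0112
grasp_force: 13.9
```

```bash
python3 st.py
```

```text
X,Z mm 142.8 178.8 th 1.382 r 182.1 Frad 7.0 Ftan -1.2 Fy -1.5 T [-0.26  0.77  0.02] grip 11.2 13.9 q [ -3.  34.  32.  90. -14.  71.  27.]
```

>>> servo_tool:
  targets:
    - [[0, 0.13, -0.08, 0.02, 0, 0, 11.3], [0, 0.135, -0.06, 0.02, 0, 0, 11.3], [0, 0.14, -0.05, 0.02, 0, 0, 11.3], [0, 0.14, -0.05, 0.02, 0, 0, 11.3], [0, 0.14, -0.045, 0.02, 0, 0, 11.3], [0, 0.14, -0.04, 0.02, 0, 0, 11.3], [0, 0.14, -0.04, 0.02, 0, 0, 11.3], [0, 0.14, -0.035, 0.02, 0, 0, 11.3]]

```text
clock: 11.75
tool_pos: [0.5817, -0.2386, 0.2443]
eef_rot: [[0.08, 0.977, -0.198], [0.997, -0.079, 0.016], [-0.0, -0.199, -0.98]]
ft_force: [-2.2, -2.5, 0.8]
grip_width: 0.0117
grasp_force: 13.2
```

```bash
python3 st.py
```

```text
X,Z mm 177.6 183.1 th 1.574 r 183.2 Frad 0.8 Ftan -2.0 Fy -2.5 T [-0.61  0.32  0.15] grip 11.7 13.2 q [ -3.  38.  31.  83. -15.  75.  26.]
```

>>> servo_tool:
  targets:
    - [[0, 0.13, -0.03, 0, 0, 0, 11.3], [0, 0.125, -0.03, 0, 0, 0, 11.3], [0, 0.125, -0.02, 0, 0, 0, 11.3], [0, 0.12, -0.02, 0, 0, 0, 11.3], [0, 0.12, -0.015, 0, 0, 0, 11.3], [0, 0.1, -0.01, 0, 0, 0, 11.3], [0, 0, 0, 0, 0, 0, 11.3]]

```text
clock: 12.33
tool_pos: [0.6038, -0.2404, 0.2437]
eef_rot: [[0.08, 0.977, -0.197], [0.997, -0.079, 0.016], [-0.0, -0.198, -0.98]]
ft_force: [-1.2, -3.7, 1.5]
grip_width: 0.0114
grasp_force: 13.1
```

```bash
python3 st.py;  python3 - <<'E'
from h import *
from plant import cams
c=cams.read_camera("side");pickle.dump(c,open("side2.pkl","wb"));im=cv2.resize(c["frame"][60:220,300:440],None,fx=3.7,fy=3.7,interpolation=2);cv2.imwrite("pics/c5.png",im[:,:,::-1])
E
```

```text
X,Z mm 199.8 182.5 th 1.695 r 183.9 Frad 1.4 Ftan -1.0 Fy -3.7 T [-0.7   0.05  0.08] grip 11.4 13.1 q [ -2.  40.  31.  79. -16.  77.  25.]
```

View pics/c5.png

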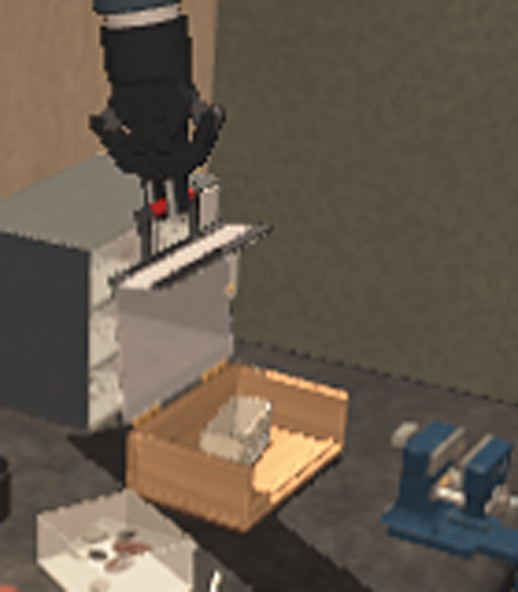

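The side crop shows the cover almost upright with the bar at (160,207) still between the pads. Its left pane edge runs from the hinge corner at (125,418) to the top corner at about (117,283). I'll check the angle from that edge.

```bash
python3 - <<'E'
from h import *
c=load("side2");bx=np.array([.9966,-.082,0]);by=np.array([.082,.9966,0]);h=np.array([.4072,-.2244-.002,.074])+bx*.177
o=h+by*.095;print("hinge",h)
for px in((125,418),(117,283),(113,280)):
    a,d=ray(c,(300+px[0]/3.7,60+px[1]/3.7));P=a+d*(((o-a)@by)/(d@by));v=P-h;print(px,np.round([v@bx,v@by,v[2]],3),"ang",np.pi-np.arctan2(v[2],v@bx))
# bar: red centroid in side vs predicted positions
from plant import sensors
s=sensors.get_state();V=np.array(c["view"])
for off in(.013,.006,.003):
    b=s["tool_pos"]-s["eef_rot"][:,2]*off;v=b-h
    print(off,cv2.projectPoints(b[None],cv2.Rodrigues(V[:3,:3])[0],V[:3,3],c["K"],np.array(c["distortion"]))[0].ravel(),"th",np.pi-np.arctan2(v[2],v@bx),np.hypot(v[2],v@bx))
m=red(c,(330,100,360,130));ys,xs=np.nonzero(m);print(len(xs),xs.mean(),ys.mean())
E
```

```text
hinge [ 0.5835982 -0.240914   0.074    ]
(125, 418) [-0.001  0.095  0.005] ang 1.4459511541399828
(117, 283) [0.011 0.095 0.129] ang 1.6569970731439398
(113, 280) [0.015 0.095 0.131] ang 1.6868770287477357
0.013 [344.78106329 111.97474538] th 1.6924039131370954 0.18383077037509843
0.006 [345.06897602 114.07855542] th 1.6893228398200033 0.17685285977387002
0.003 [345.192016   114.97812639] th 1.6879266770137322 0.17386287006330628
17 344.6470588235294 114.58823529411765
```

>>> servo_tool:
  targets:
    - [[0, 0.08, -0.005, 0, 0, 0, 11.3], [0, 0.08, -0.005, 0, 0, 0, 11.3], [0, 0.08, 0, 0, 0, 0, 11.3], [0, 0.08, 0, 0, 0, 0, 11.3], [0, 0.07, 0, 0, 0, 0, 11.3], [0, 0.05, 0, 0, 0, 0, 11.3], [0, 0.03, 0, 0, 0, 0, 11.3], [0, 0, 0, 0, 0, 0, 11.3], [0, 0, 0, 0, 0, 0, 11.3], [0, 0, 0, 0, 0, 0, 11.3], [0, 0, 0, 0, 0, 0, 11.3]]

```text
clock: 13.3
tool_pos: [0.6169, -0.2414, 0.2413]
eef_rot: [[0.081, 0.977, -0.198], [0.997, -0.079, 0.016], [0.0, -0.199, -0.98]]
ft_force: [-1.0, -3.3, 2.2]
grip_width: 0.0109
grasp_force: 13.2
```

```bash
python3 st.py;  python3 - <<'E'
from h import *
from plant import cams,sensors
c=cams.read_camera("side");pickle.dump(c,open("side3.pkl","wb"));im=cv2.resize(c["frame"][60:220,300:440],None,fx=3.7,fy=3.7,interpolation=2);cv2.imwrite("pics/c6.png",im[:,:,::-1])
s=sensors.get_state();h=np.array([.5836,-.2409,.074]);v=s["tool_pos"]-s["eef_rot"][:,2]*.006-h
print("th",np.pi-np.arctan2(v[2],v@np.array([.9966,-.082,0])),np.hypot(v[2],v@np.array([.9966,-.082,0])))
E
```

```text
X,Z mm 212.9 180.1 th 1.768 r 183.7 Frad 2.0 Ftan -1.1 Fy -3.3 T [-0.68  0.06  0.11] grip 10.9 13.2 q [ -1.  42.  31.  77. -16.  78.  25.]
th 1.7669088520375815 0.17655631801809005
```

View pics/c6.png

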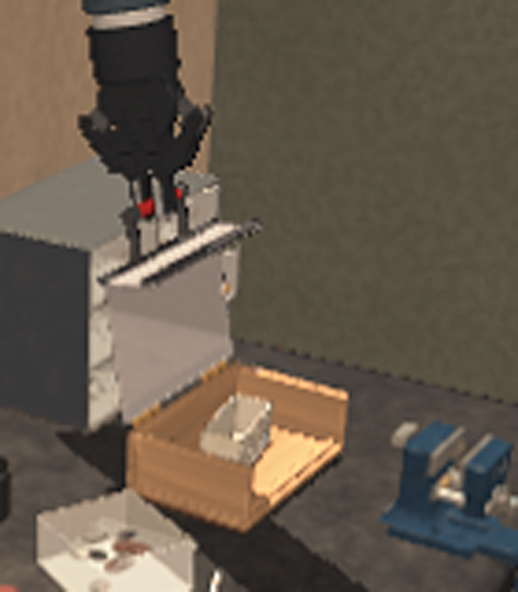

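The side crop shows the cover leaning slightly back with the bar at (147,207) gripped between the pads. The van body at (235,428) is unmoved. The arm-based angle is 1.767 rad and the radius is consistent at 176.6 mm, so I'm handing in.

```bash
python3 -c "
from plant import ticket
print(ticket.hand_in())"
```

```text
the job is handed in; nothing more can be done
None
```

I handed the job in with the cover held still at about 1.77 rad, its balance point, and the red bar gripped at about 13 N; the van body looked unmoved in the last picture and nothing else appeared disturbed, but the hand-in gave no verdict.

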